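# Nudge a blank into the corner of the drilling board

### The job

Take the square-footed wooden push block by its upright handle and use its foot to nudge the aluminium blank on the drilling board, as it lies, into the square corner until it is up against both fences; a gap of up to a centimetre at its widest is near enough. Push it with the block only: do not touch the blank with the gripper or arm. Then stand the push block upright on the bench, off the board, and leave the round-footed marking gauge undisturbed.

Things in the scene. Friction and masses are not known exactly. Their poses are not given: they have to be found in the camera images.
- push_block: Wooden push block upright on the bench, left of the board: square foot 60 x 60 mm, 22 mm high, centred square handle 24 x 24 mm up to 95 mm above the underside; 0.18 kg. Origin: centre of the underside; x, y parallel to the sides of foot and handle (all four alike), z up. It and the gauge may stand either way round, one nearer the robot, one farther.
- blank: Aluminium blank 90 mm (x) x 120 mm (y) x 10 mm, 0.3 kg, loose on the drilling board, turned up to 10 degrees from the fences, 25 to 60 mm short of each. Origin: centre of its underside, z up. Home, its 120 mm side lies along the far fence, its 90 mm side along the left one, origin at x -45, y -60 mm in the corner's frame. A like blank on the bare bench is not meant.
- corner (a point): Inner corner of the two fences, at the board's top face, 15 mm above the bench. x points to the far fence (inner face x = 0), y to the left fence (inner face y = 0), z up. Fixed plywood board 300 x 300 mm, turned up to 17 degrees; its open top runs to x = -280, y = -280 mm. Fences: dark steel, 20 mm wide, 14 mm above the board's top.
- gauge: Marking gauge, a bystander: round steel foot 64 mm in diameter, 22 mm high, thin column (12 mm) to 110 mm high with a short scriber across it. Upright on the bench, at least 110 mm from the push block centre to centre. Origin: centre of its underside.
Mind the look-alikes: they are no part of the job. Of the things shaped like the push_block, the wooden one is meant.

How it is judged:
By the outcome, as a careful person would: the job done as asked, in the order asked, and still so for the second after the job is handed in, with the robot touching nothing.
It also fails if it takes over 54 s, if anything falls off the work surface, if the arm or the gripper's body presses on something with over 40 N, if the wrist force passes 120 N, or if a joint passes its speed limit or range.

### The arm

A 6-joint arm with a two-finger parallel gripper is mounted at the origin on the work surface. World frame = base frame: x ahead of the robot, y to its left, z up, the work surface at z = 0. Lengths are in m, angles in rad, forces in N, time in s.
With the tool pointing down it reaches from about 0.275 to 0.725 m from the base axis. Payload 15.9 kg.
Tool frame: the origin (TCP) lies midway between the tips of the shut fingers; the grasp point (between the pads) lies 19 mm behind it; z points along the fingers, y is the direction in which the jaws open and shut (so a half turn about z gives the same grasp; the last joint's range is limited). The gripper opens to 85 mm and grips with 20 to 120 N. Pads are 22 mm wide; open, the fingers measure 114 mm over their backs; the gripper's body (76 mm by 85 mm) begins 54 mm behind the grasp point. The pads swing forward as they close: fully open they stand 13 mm farther back than shut.
Start: joints at [-1.205, 0.213, -0.034, 1.323, 0, 1.571], TCP at [0.179, -0.467, 0.231] pointing down, gripper open.
Joint ranges: [-2.98, 2.98], [-0.74, 1.72], [-1.14, 1.35], [-2.1, 2.04], [-1.57, 1.44], [-3.14, 3.14]. Speed limits (rad/s): [1.89, 1.89, 2.39, 2.57, 3.14, 3.14].

### API

Orientations are given as a unit quaternion [x, y, z, w].
In Python, from cell import * gives the robot as it stands.
- The arm moves only by the tool play_rows, never from a script. Its argument "targets" is text: rows parted by semicolons, each of 6 numbers parted by spaces: the shift along the tool's x, y, z in units of 25 mm (1.0 is 25 mm), then the turn, a rotation vector about the tool's x, y, z in units of 6 degrees (1.0 is 6 degrees). In form: dx dy dz rx ry rz; .... A call has 1 to 20 rows; each row shifts and turns the commanded pose from where the row before left it, along the tool's axes as they then stand; what a row does not reach is not made up. A row lasts 1/10 s, in which the tool goes at most 50 mm and 8.59 degrees, less where a joint would pass 70% of its speed; a pose out of reach is approached as far as the arm can. A call is refused whole if a number of a shift passes 1 or a number of a turn 1, either way. A call with a gripper value outside its range is refused whole. "fingers" is the closure, from 0 (fully open) to 1 (shut), set as the call begins (left out, the last holds). The fingers move at their own pace and stop on an object; "squeeze" is the grip in N (left out, the last holds). Time passes only in rows, so rows that do not move let the fingers close. It gives the time, the measured TCP pose, the force and the opening at its end, in the units of the state.
- sense(): the state, without advancing time (a new reading comes with each control period).
- snapshot(name): name is "scene" or "top" or "wrist"; returns (picture, depth): 400x640x3 uint8, red, green, blue; 400x640 float32, m along the optical axis (not along the pixel's ray), 0 where there is no reading.
- camera_model(name): a dict with "fx", "fy", "cx", "cy" (pixels), "world_to_cam" (4x4, takes a point from world to camera coordinates). Camera axes: x right, y up, looking along -z (the intrinsics and any distortion apply to the point x, -y, -z); pixel columns grow to the right and rows downward; lengths in m; the calibration is good to about 2 mm. The wrist camera is an equidistant fisheye: a pixel r from the principal point sees the ray r / f radians off the axis. A picture is of the moment at which its call begins: read the wrist's pose just before it. camera_model takes no time and is no camera call; for the wrist camera it gives the pose at the moment of the call.
- hand_in(): hands the job in, once; it reports no verdict.
The state is a dict: "t": time; "q": joint angles; "joint_velocities": joint speeds; "joint_torque": joint torques, N m; "position": TCP position; "ee_rot": TCP orientation; "wrist_force": force on the tool from outside, world axes, zero at the start; "moment": the same for the moment, N m; "gripper_width": finger opening in m.
Only numpy, scipy, OpenCV 4.12 (cv2) and the standard library are available. Lean on these libraries where they do the work, as an engineer would, in place of code of your own. Each camera call takes 0.05 s, during which the arm holds its last target.

## Working session

There is one attempt and no reset: what is moved stays moved. The work goes in short steps, Python scripts to look and compute and a tool call to move; the robot and the scene stay as the last step left them, time stands still between calls to the robot, and variables do not carry over. Pictures are saved under pics/ and viewed, and the job is handed in when it is done.

Besides the shell and the picture viewer there is one more tool, called after "Emit:" by a JSON object that holds its "method" and its "body", one argument or row to a line. play_rows: Moves the arm, as the interface text tells. Its arguments: {"type":"object","properties":{"targets":{"type":"string"},"fingers":{"type":"number"},"squeeze":{"type":"number"}},"required":["targets"]}

```bash
mkdir -p pics; ls; python3 - <<'E'
from cell import *
import cv2, numpy as np
s=sense(); print(s)
for n in ["scene","top"]:
    p,d=snapshot(n); cv2.imwrite(f"pics/{n}0.png",p[:,:,::-1]); np.savez(f"pics/{n}0.npz",p=p,d=d)
    print(n,camera_model(n))
E
```

```text
pics
{'t': 0.0, 'q': array([-1.20499090e+00,  2.13362001e-01, -3.50446189e-02,  1.32351019e+00,
       -3.57252186e-05,  1.57079989e+00]), 'joint_velocities': array([ 3.37382968e-07,  5.96147559e-04, -3.83683446e-04,  1.06054639e-03,
       -6.14845098e-04,  3.75636827e-04]), 'joint_torque': array([-3.82494100e-04, -6.86164999e+01,  4.87117910e+01,  1.73832063e-02,
       -1.13429769e-04, -1.25050451e-05]), 'position': array([ 0.17871892, -0.46660528,  0.23081899]), 'ee_rot': array([ 9.83320045e-01,  1.81882860e-01, -1.19464522e-04, -5.47645148e-04]), 'wrist_force': array([0.39366415, 0.05318005, 0.10064474]), 'moment': array([ 0.01098724,  0.00168494, -0.0062575 ]), 'gripper_width': 0.08550615935884434}
scene {'fx': 499.8534747492023, 'fy': 499.8534747492023, 'cx': 322.00261918535057, 'cy': 200.69894353169042, 'world_to_cam': array([[ 0.83638188,  0.54801412,  0.01207761, -0.48029573],
       [-0.33898647,  0.49979672,  0.7970517 ,  0.11691189],
       [ 0.43075924, -0.67073374,  0.6037903 , -1.16151802],
       [ 0.        ,  0.        ,  0.        ,  1.        ]])}
top {'fx': 373.2165894281039, 'fy': 373.2165894281039, 'cx': 317.33764457713147, 'cy': 204.44265608246153, 'world_to_cam': array([[ 6.43556615e-04, -9.99992727e-01,  3.75921381e-03,
         4.95484740e-02],
       [ 9.93837010e-01,  1.05629265e-03,  1.10846205e-01,
        -5.27498822e-01],
       [-1.10849369e-01,  3.66471001e-03,  9.93830462e-01,
        -6.70393662e-01],
       [ 0.00000000e+00,  0.00000000e+00,  0.00000000e+00,
         1.00000000e+00]])}
```

View pics/scene0.png

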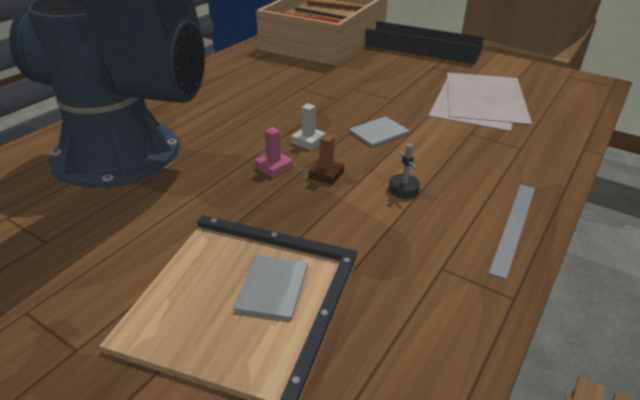

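View pics/top0.png

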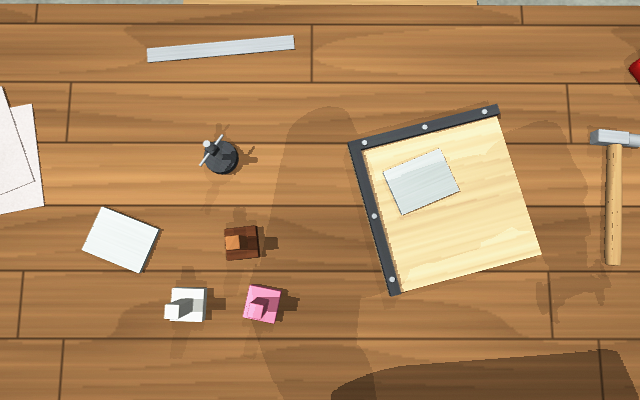

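Candidates for the push block in the top view are brown wood (242,243), white (187,305) and pink (263,304). The brown wooden one fits the description. The blank is on the board at (421,182); the loose one at (120,240) is a decoy. The gauge is at (221,157). Next I'll look at close crops.

```bash
python3 - <<'E'
import cv2
t=cv2.imread("pics/top0.png"); s=cv2.imread("pics/scene0.png")
cv2.imwrite("pics/c_board.png",cv2.resize(t[95:305,335:550],None,fx=2.8,fy=2.8,interpolation=cv2.INTER_CUBIC))
a=cv2.resize(t[215:275,210:290],None,fx=5,fy=5,interpolation=cv2.INTER_CUBIC)
b=cv2.resize(s[125:205,285:365],None,fx=5,fy=5,interpolation=cv2.INTER_CUBIC)[:300]
b=cv2.resize(s[130:190,285:365],None,fx=5,fy=5,interpolation=cv2.INTER_CUBIC)
import numpy as np
cv2.imwrite("pics/c_block.png",np.hstack([a,b]))
E
```

```text
(no output)
```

View pics/c_board.png

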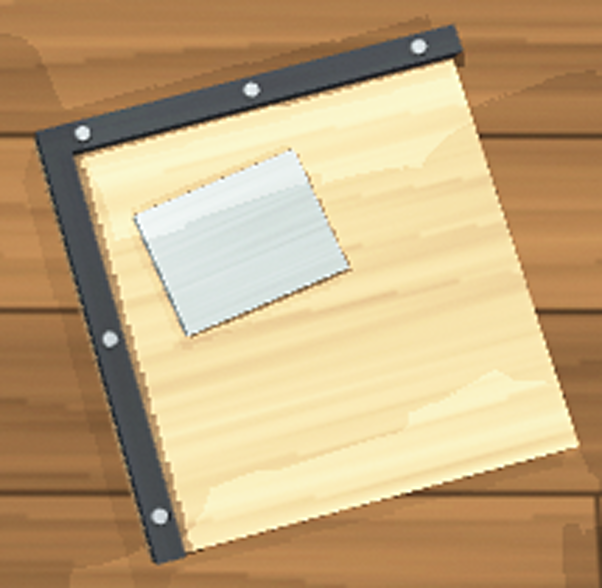

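View pics/c_block.png

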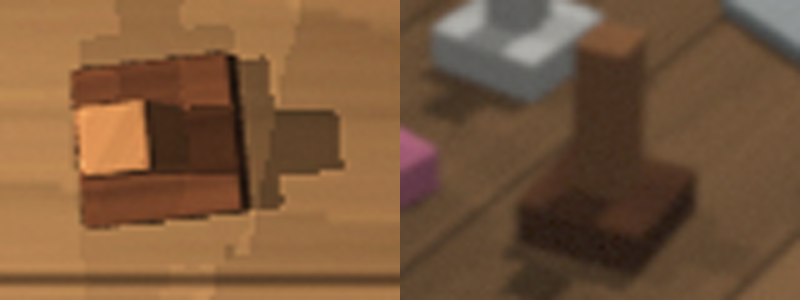

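```bash
cat > h.py <<'E'
import numpy as np, cv2
from cell import *
def ray(cam,uv,z):
    M=cam["world_to_cam"]; R=M[:3,:3]; t=M[:3,3]; c=-R.T@t
    d=R.T@np.array([(uv[0]-cam["cx"])/cam["fx"],-(uv[1]-cam["cy"])/cam["fy"],-1.])
    return c+d*(z-c[2])/d[2]
def proj(cam,p):
    M=cam["world_to_cam"]; q=M[:3,:3]@np.asarray(p)+M[:3,3]
    return np.array([cam["cx"]+cam["fx"]*q[0]/-q[2],cam["cy"]-cam["fy"]*q[1]/-q[2]])
E
python3 - <<'E'
from h import *
np.set_printoptions(precision=4,suppress=True)
c=camera_model("top")
def pts(L,off,s,z): return np.array([ray(c,((u+.5)/s-.5+off[0],(v+.5)/s-.5+off[1]),z) for u,v in L])
def ang(a,b): d=b-a; return np.degrees(np.arctan2(d[1],d[0])),np.linalg.norm(d)
B=pts([(135,214),(292,150),(350,268),(188,336)],(335,95),2.8,.025); print("blank",B[:,:2],B.mean(0)); 
for i in range(4): print(ang(B[i],B[(i+1)%4]))
F=pts([(75,153),(458,60),(185,553)],(335,95),2.8,.029); print("fence top inner",F); print(ang(F[0],F[1]),ang(F[0],F[2]))
G=pts([(37,133),(456,25),(154,563)],(335,95),2.8,.029); print("fence outer",G); print(ang(G[0],G[1]),ang(G[0],G[2]))
D=pts([(578,445),(187,553)],(335,95),2.8,.015); print("board",D,ang(D[1],D[0]))
K=pts([(72,70),(231,54),(242,210),(84,227)],(210,215),5,.022); print("foot",K,K.mean(0)); 
for i in range(4): print(ang(K[i],K[(i+1)%4]))
H=pts([(77,105),(150,100),(152,170),(82,175)],(210,215),5,.095); print("handle",H,H.mean(0))
for i in range(4): print(ang(H[i],H[(i+1)%4]))
print("gauge",ray(c,(221,160),.022), "pink",ray(c,(263,304),.022),"white",ray(c,(187,305),.022))
d=np.load("pics/top0.npz")["d"]
print(d[182,421],d[243,260])
E
```

```text
blank [[ 0.592  -0.0749]
 [ 0.6368 -0.1835]
 [ 0.555  -0.22  ]
 [ 0.5087 -0.109 ]] [ 0.5731 -0.1469  0.025 ]
(np.float64(-67.59757392440322), np.float64(0.1174708541259775))
(np.float64(-155.97748494147007), np.float64(0.08949304945477332))
(np.float64(112.65456555553607), np.float64(0.12023987445219639))
(np.float64(22.251080394559327), np.float64(0.08998672336649789))
fence top inner [[ 0.6334 -0.0341  0.029 ]
 [ 0.6994 -0.299   0.029 ]
 [ 0.3662 -0.1027  0.029 ]]
(np.float64(-76.00845041981034), np.float64(0.27299291655915325)) (np.float64(-165.6102218388099), np.float64(0.2758225878467058))
fence outer [[ 0.6473 -0.0083  0.029 ]
 [ 0.7244 -0.2989  0.029 ]
 [ 0.3598 -0.0823  0.029 ]]
(np.float64(-75.14118129803924), np.float64(0.3006704480547008)) (np.float64(-165.5789340520994), np.float64(0.29684839240519323))
board [[ 0.436  -0.3729  0.015 ]
 [ 0.3645 -0.1071  0.015 ]] (np.float64(-74.94286142104973), np.float64(0.2752653885423618))
foot [[0.4824 0.2253 0.022 ]
 [0.4885 0.1657 0.022 ]
 [0.4303 0.1605 0.022 ]
 [0.424  0.2192 0.022 ]] [0.4563 0.1927 0.022 ]
(np.float64(-84.19145726101951), np.float64(0.059901345278464135))
(np.float64(-174.89190339682665), np.float64(0.05837787420910473))
(np.float64(96.13064404295392), np.float64(0.059010838513460874))
(np.float64(5.982055959439512), np.float64(0.058705522241589245))
handle [[0.4673 0.2053 0.095 ]
 [0.469  0.1809 0.095 ]
 [0.4456 0.1796 0.095 ]
 [0.4439 0.203  0.095 ]] [0.4565 0.1922 0.095 ]
(np.float64(-86.04006204018901), np.float64(0.024528705867114666))
(np.float64(-177.00357005363787), np.float64(0.02339999151686328))
(np.float64(94.10264614756211), np.float64(0.023426918613269704))
(np.float64(5.689825658864701), np.float64(0.023465727485880244))
gauge [0.6138 0.2348 0.022 ] pink [0.344  0.1497 0.022 ] white [0.3422 0.2892 0.022 ]
0.70971483 0.72311306
```

Emit:
{"method": "play_rows", "body": {
  "targets": "0 0 0 0 0 -1;0 0 0 0 0 -1;0 0 0 0 0 -1;0 0 0 0 0 -1;0 0 0 0 0 -1;0 0 0 0 0 -1;0 0 0 0 0 -1;0 0 0 0 0 -1;0 0 0 0 0 -1;0 0 0 0 0 -1;0 0 0 0 0 -1;0 0 0 0 0 -1;0 0 0 0 0 -0.4;0 0 0 0 0 0",
  "fingers": 0,
  "squeeze": 60
}}

```text
t: 1.5
position: [0.1788, -0.4667, 0.231]
ee_rot: [0.673, 0.74, 0.0, -0.0]
wrist_force: [0.5, 0.1, -0.6]
gripper_width: 0.0853
```

```bash
cat >> h.py <<'E'
from scipy.spatial.transform import Rotation as Ro
def st():
    s=sense(); R=Ro.from_quat(s["ee_rot"]).as_matrix()
    print("t",round(s["t"],2),"pos",s["position"].round(4),"yaw x",np.degrees(np.arctan2(R[1,0],R[0,0])).round(2),"tilt",R[:,2].round(4),"F",s["wrist_force"].round(1),"w",round(s["gripper_width"],4),"q",s["q"].round(2))
    return s,R
def go(p,yaw):
    "units from the present pose to TCP p with tool-x yaw (deg), tool down"
    s,R=st(); d=R.T@(np.asarray(p)-s["position"])/.025
    T=np.array([[np.cos(np.radians(yaw)),np.sin(np.radians(yaw)),0],[np.sin(np.radians(yaw)),-np.cos(np.radians(yaw)),0],[0,0,-1]]).T
    r=np.degrees(Ro.from_matrix(R.T@T).as_rotvec())/6
    print("shift units (present axes)",d.round(2),"turn units",r.round(2), "shift units in target axes", (T.T@(np.asarray(p)-s["position"])/.025).round(2))
E
python3 - <<'E'
from h import *
go((.4564,.1925,.231),95.5)
E
```

```text
t 1.5 pos [ 0.1788 -0.4667  0.231 ] yaw x 95.39 tilt [-3.e-04  6.e-04 -1.e+00] F [ 0.5  0.1 -0.6] w 0.0853 q [-1.21  0.21 -0.03  1.32 -0.    0.27]
shift units (present axes) [2.521e+01 1.353e+01 1.000e-02] turn units [-0.   -0.01 -0.02] shift units in target axes [25.18 13.58  0.  ]
```

Emit:
{"method": "play_rows", "body": {
  "targets": "0.9 0.5 0 0 0 0;0.9 0.5 0 0 0 0;0.9 0.5 0 0 0 0;0.9 0.5 0 0 0 0;0.9 0.5 0 0 0 0;0.9 0.5 0 0 0 0;0.9 0.5 0 0 0 0;0.9 0.5 0 0 0 0;0.9 0.5 0 0 0 0;0.9 0.5 0 0 0 0;0.9 0.5 0 0 0 0;0.9 0.5 0 0 0 0;0.9 0.5 0 0 0 0;0.9 0.5 0 0 0 0;0.9 0.5 0 0 0 0;0.9 0.5 0 0 0 0;0.9 0.5 0 0 0 0;0.9 0.5 0 0 0 0;0.9 0.5 0 0 0 0;0.9 0.5 0 0 0 0"
}}

```text
t: 3.5
position: [0.3859, 0.0056, 0.2312]
ee_rot: [0.674, 0.739, -0.0, -0.0]
wrist_force: [0.7, -0.2, -0.2]
gripper_width: 0.0853
```

Emit:
{"method": "play_rows", "body": {
  "targets": "0.9 0.45 0 0 0 0;0.9 0.45 0 0 0 0;0.9 0.45 0 0 0 0;0.9 0.45 0 0 0 0;0.9 0.45 0 0 0 0;0.9 0.45 0 0 0 0;0.9 0.45 0 0 0 0;0.9 0.4 0 0 0 0;0 0 0 0 0 0;0 0 0 0 0 0"
}}

```text
t: 4.5
position: [0.4571, 0.1921, 0.2309]
ee_rot: [0.673, 0.739, -0.0, -0.0]
wrist_force: [-0.4, 1.2, -0.4]
gripper_width: 0.0854
```

```bash
python3 - <<'E'
from h import *
go((.4564,.1925,.049),95.5)
p,d=snapshot("wrist"); print(camera_model("wrist")); cv2.imwrite("pics/w1.png",p[:,:,::-1])
E
```

```text
t 4.5 pos [0.4571 0.1921 0.2309] yaw x 95.34 tilt [-8.e-04 -5.e-04 -1.e+00] F [-0.4  1.2 -0.4] w 0.0854 q [ 0.4   0.21 -0.05  1.32 -0.    1.88]
shift units (present axes) [ 0.02 -0.02  7.28] turn units [-0.01  0.   -0.03] shift units in target axes [ 0.02 -0.02  7.28]
{'fx': 309.70691628693146, 'fy': 309.70691628693146, 'cx': 324.4059016672406, 'cy': 206.79025063362025, 'world_to_cam': array([[ 9.95665992e-01,  9.30011257e-02, -1.52804159e-04,
        -4.72423674e-01],
       [-8.81739632e-02,  9.43461586e-01, -3.19539650e-01,
        -9.98878935e-02],
       [-2.95733823e-02,  3.18168236e-01,  9.47572894e-01,
        -4.26845841e-01],
       [ 0.00000000e+00,  0.00000000e+00,  0.00000000e+00,
         1.00000000e+00]])}
```

View pics/w1.png

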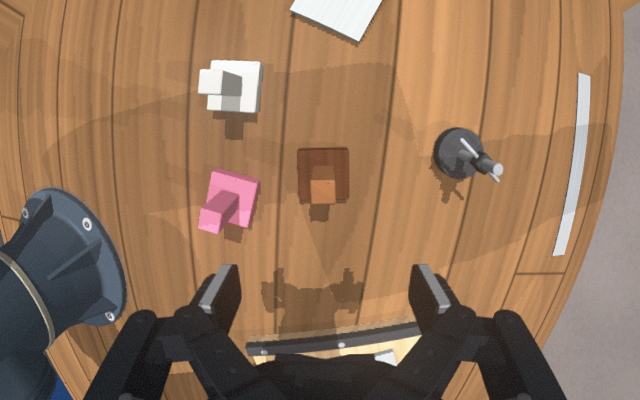

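The wrist view shows the brown block centred between the jaws at (323,190) and square to them. I'll go down now.

Emit:
{"method": "play_rows", "body": {
  "targets": "0 0 0.8 0 0 0;0 0 0.8 0 0 0;0 0 0.8 0 0 0;0 0 0.8 0 0 0;0 0 0.8 0 0 0;0 0 0.8 0 0 0;0 0 0.6 0 0 0;0 0 0.6 0 0 0;0 0 0.6 0 0 0;0 0 0.4 0 0 0;0 0 0.3 0 0 0;0 0 0 0 0 0"
}}

```text
t: 5.75
position: [0.4568, 0.1915, 0.0483]
ee_rot: [0.674, 0.739, -0.0, -0.0]
wrist_force: [-0.4, 0.0, 0.7]
gripper_width: 0.0855
```

Emit:
{"method": "play_rows", "body": {
  "targets": "0 0 0 0 0 0;0 0 0 0 0 0;0 0 0 0 0 0;0 0 0 0 0 0;0 0 0 0 0 0;0 0 0 0 0 0;0 0 0 0 0 0;0 0 0 0 0 0;0 0 0 0 0 0;0 0 0 0 0 0",
  "fingers": 1,
  "squeeze": 60
}}

```text
t: 6.75
position: [0.4573, 0.192, 0.0489]
ee_rot: [0.673, 0.739, 0.0, 0.0]
wrist_force: [-1.7, -0.3, 4.2]
gripper_width: 0.0233
```

```bash
python3 - <<'E'
from h import *
st()
E
```

```text
t 6.75 pos [0.4573 0.192  0.0489] yaw x 95.36 tilt [ 1.e-04  0.e+00 -1.e+00] F [-1.7 -0.3  4.2] w 0.0233 q [ 0.4   0.32 -0.38  0.87 -0.    1.87]
```

Emit:
{"method": "play_rows", "body": {
  "targets": "0 0 -0.3 0 0 0;0 0 -0.6 0 0 0;0 0 -0.8 0 0 0;0 0 -0.8 0 0 0;0 0 -0.8 0 0 -0.8;0 0 0 0 0 -0.8;0 0 0 0 0 0"
}}

```text
t: 7.45
position: [0.4576, 0.1921, 0.132]
ee_rot: [0.608, 0.794, 0.0, 0.0]
wrist_force: [-0.5, -0.4, -2.8]
gripper_width: 0.0237
```

```bash
cat >> h.py <<'E'
TH=14.8
def bw(x,y,C=(.6333,-.0335)):
    a=np.radians(TH); return np.array([C[0]+x*np.cos(a)-y*np.sin(a),C[1]+x*np.sin(a)+y*np.cos(a)])
def wb(p,C=(.6333,-.0335)):
    a=np.radians(TH); d=np.asarray(p)[:2]-C; return np.array([d[0]*np.cos(a)+d[1]*np.sin(a),-d[0]*np.sin(a)+d[1]*np.cos(a)])
E
python3 - <<'E'
from h import *
go((*bw(-.19,-.09),.067),104.8)
E
```

```text
t 7.45 pos [0.4576 0.1921 0.132 ] yaw x 105.04 tilt [ 9.e-04  4.e-04 -1.e+00] F [-0.5 -0.4 -2.8] w 0.0237 q [ 0.4   0.25 -0.25  1.08 -0.    1.71]
shift units (present axes) [-14.11  -3.17   2.6 ] turn units [ 0.01 -0.    0.04] shift units in target axes [-14.12  -3.11   2.6 ]
```

Emit:
{"method": "play_rows", "body": {
  "targets": "-0.5 -0.1 0 0 0 0;-0.9 -0.2 0 0 0 0;-0.9 -0.2 0 0 0 0;-0.9 -0.2 0 0 0 0;-0.9 -0.2 0 0 0 0;-0.9 -0.2 0 0 0 0;-0.9 -0.2 0 0 0 0;-0.9 -0.2 0 0 0 0;-0.9 -0.2 0 0 0 0;-0.9 -0.2 0 0 0 0;-0.9 -0.2 0 0 0 0;-0.9 -0.2 0 0 0 0;-0.9 -0.2 0 0 0 0;-0.9 -0.2 0 0 0 0;-0.9 -0.2 0 0 0 0;-0.7 -0.2 0 0 0 0;-0.3 -0.1 0 0 0 0;0 0 0 0 0 0"
}}

```text
t: 9.25
position: [0.4704, -0.17, 0.1309]
ee_rot: [0.61, 0.792, -0.0, -0.0]
wrist_force: [0.6, -0.2, -2.3]
gripper_width: 0.0231
```

```bash
python3 - <<'E'
from h import *
go((*bw(-.19,-.09),.067),104.8)
p,d=snapshot("wrist"); cv2.imwrite("pics/w2.png",p[:,:,::-1])
p,d=snapshot("top"); cv2.imwrite("pics/t2.png",cv2.resize(p[95:305,335:550,::-1],None,fx=2.8,fy=2.8,interpolation=cv2.INTER_CUBIC))
E
```

```text
t 9.25 pos [ 0.4704 -0.17    0.1309] yaw x 104.8 tilt [-8.e-04  2.e-04 -1.e+00] F [ 0.6 -0.2 -2.3] w 0.0231 q [-0.35  0.26 -0.24  1.08 -0.    0.97]
shift units (present axes) [0.01 0.1  2.56] turn units [-0.01 -0.    0.  ] shift units in target axes [0.01 0.1  2.56]
```

View pics/w2.png

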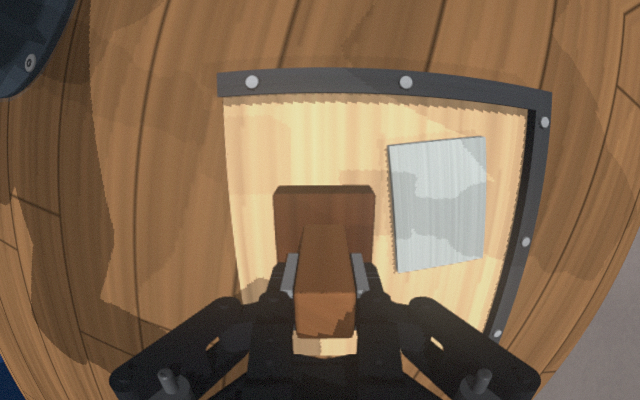

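View pics/t2.png

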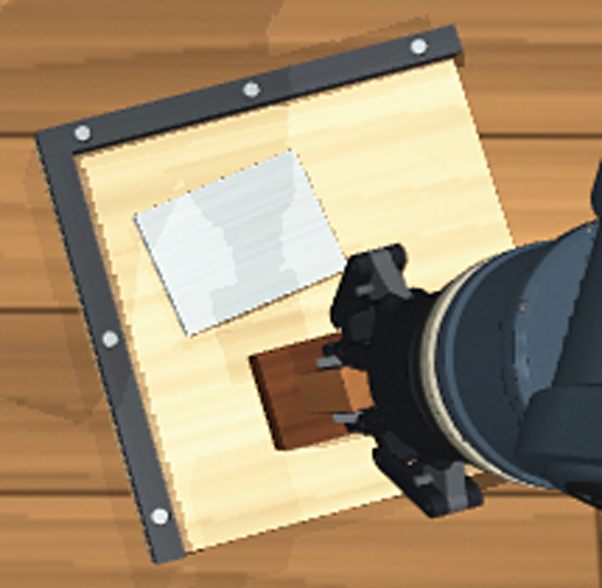

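The block hangs upright and square to the fences at (328,235) in the wrist view, with the blank untouched at (438,205). I'll lower it now.

Emit:
{"method": "play_rows", "body": {
  "targets": "0 0 0.5 0 0 0;0 0 0.6 0 0 0;0 0 0.6 0 0 0;0 0 0.5 0 0 0;0 0 0.3 0 0 0;0 0 0 0 0 0;0 0 0 0 0 0"
}}

```text
t: 10.05
position: [0.4712, -0.1689, 0.0692]
ee_rot: [0.609, 0.793, 0.0, 0.0]
wrist_force: [-0.9, 0.1, -1.2]
gripper_width: 0.0232
```

```bash
python3 - <<'E'
from h import *
s,R=st(); print(wb(s["position"]))
go((*bw(-.12,-.09),.067),104.8)
E
```

```text
t 10.05 pos [ 0.4712 -0.1689  0.0692] yaw x 104.98 tilt [ 3.e-04 -0.e+00 -1.e+00] F [-0.9  0.1 -1.2] w 0.0232 q [-0.34  0.31 -0.34  0.93  0.    0.97]
[-0.19133839 -0.08952218]
t 10.05 pos [ 0.4712 -0.1689  0.0692] yaw x 104.98 tilt [ 3.e-04 -0.e+00 -1.e+00] F [-0.9  0.1 -1.2] w 0.0232 q [-0.34  0.31 -0.34  0.93  0.    0.97]
shift units (present axes) [-0.03  2.85  0.09] turn units [0.   0.   0.03] shift units in target axes [-0.02  2.85  0.09]
```

Emit:
{"method": "play_rows", "body": {
  "targets": "0 0.2 0.06 0 0 0;0 0.2 0 0 0 0;0 0.2 0 0 0 0;0 0.2 0 0 0 0;0 0.2 0 0 0 0;0 0.2 0 0 0 0;0 0.2 0 0 0 0;0 0.2 0 0 0 0;0 0.2 0 0 0 0;0 0.2 0 0 0 0;0 0.2 0 0 0 0;0 0.2 0 0 0 0;0 0.15 0 0 0 0;0 0.1 0 0 0 0;0 0 0 0 0 0"
}}

```text
t: 11.55
position: [0.5354, -0.1521, 0.0673]
ee_rot: [0.609, 0.793, 0.0, 0.0]
wrist_force: [-0.5, 1.1, -2.2]
gripper_width: 0.0231
```

```bash
python3 - <<'E'
from h import *
s,R=st(); print(wb(s["position"]))
p,d=snapshot("top"); cv2.imwrite("pics/t3.png",cv2.resize(p[95:305,335:550,::-1],None,fx=2.8,fy=2.8,interpolation=cv2.INTER_CUBIC))
E
```

```text
t 11.55 pos [ 0.5354 -0.1521  0.0673] yaw x 104.97 tilt [ 4.e-04  0.e+00 -1.e+00] F [-0.5  1.1 -2.2] w 0.0231 q [-0.28  0.41 -0.19  0.97  0.    1.03]
[-0.12494477 -0.08961087]
```

View pics/t3.png

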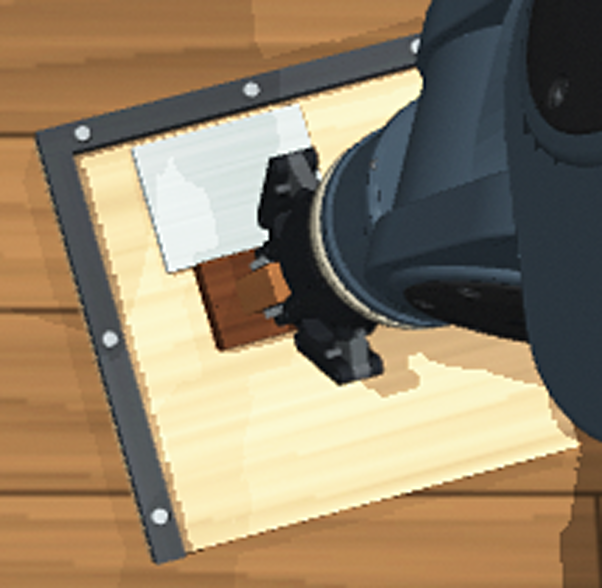

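The blank at (225,185) is now parallel to the far fence with a few millimetres of gap. I'll close that gently.

Emit:
{"method": "play_rows", "body": {
  "targets": "0 0.06 0 0 0 0;0 0.06 0 0 0 0;0 0.05 0 0 0 0;0 0 0 0 0 0"
}}

```text
t: 12.0
position: [0.5392, -0.151, 0.0673]
ee_rot: [0.609, 0.793, 0.0, 0.0]
wrist_force: [-0.5, -0.4, -1.7]
gripper_width: 0.0232
```

```bash
python3 - <<'E'
from h import *
s,R=st(); print(wb(s["position"]))
E
```

```text
t 12.0 pos [ 0.5392 -0.151   0.0673] yaw x 104.96 tilt [ 1.e-04 -0.e+00 -1.e+00] F [-0.5 -0.4 -1.7] w 0.0232 q [-0.27  0.42 -0.18  0.98  0.    1.04]
[-0.12097109 -0.08959777]
```

Emit:
{"method": "play_rows", "body": {
  "targets": "0 0.04 0 0 0 0;0 0.04 0 0 0 0;0 0 0 0 0 0"
}}

```text
t: 12.3
position: [0.5411, -0.1505, 0.0673]
ee_rot: [0.609, 0.793, 0.0, -0.0]
wrist_force: [-1.5, -0.1, -1.2]
gripper_width: 0.0235
```

```bash
python3 - <<'E'
from h import *
s,R=st(); print(wb(s["position"]))
p,d=snapshot("top"); cv2.imwrite("pics/t4.png",cv2.resize(p[95:205,335:485,::-1],None,fx=5,fy=5,interpolation=cv2.INTER_CUBIC))
E
```

```text
t 12.3 pos [ 0.5411 -0.1505  0.0673] yaw x 104.96 tilt [ 0.e+00  1.e-04 -1.e+00] F [-1.5 -0.1 -1.2] w 0.0235 q [-0.27  0.42 -0.17  0.98  0.    1.04]
[-0.11899964 -0.08954847]
```

View pics/t4.png

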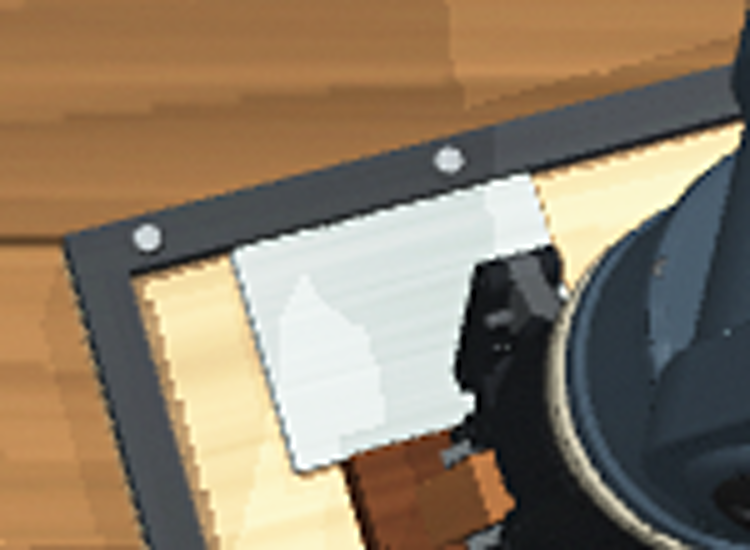

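The blank's top edge now lies along the far fence, from (235,250) to (530,172). About 35 mm is left to the left fence. I'll back off and go round to the right-hand side.

Emit:
{"method": "play_rows", "body": {
  "targets": "0 -0.4 0 0 0 0;0 -0.6 0 0 0 0;-0.5 0 0 0 0 0;-0.8 0 0 0 0 0;-0.8 0 0 0 0 0;-0.8 0 0 0 0 0;-0.8 0 0 0 0 0;-0.6 0 0 0 0 0;-0.32 0 0 0 0 0;0 0 0 0 0 0;0 0.5 0 0 0 0;0 0.8 0 0 0 0;0 0.8 0 0 0 0;0 0.8 0 0 0 0;0 0.6 0 0 0 0;0 0.4 0 0 0 0;0 0.1 0 0 0 0;0 0 0 0 0 0"
}}

```text
t: 14.15
position: [0.6432, -0.2421, 0.0671]
ee_rot: [0.609, 0.793, -0.0, -0.0]
wrist_force: [-0.1, -0.0, -1.1]
gripper_width: 0.0232
```

```bash
python3 - <<'E'
from h import *
s,R=st(); print(wb(s["position"]))
go((*bw(-.042,-.15),.067),104.8)
p,d=snapshot("top"); cv2.imwrite("pics/t5.png",cv2.resize(p[95:245,335:535,::-1],None,fx=4,fy=4,interpolation=cv2.INTER_CUBIC))
p,d=snapshot("wrist"); cv2.imwrite("pics/w5.png",p[:,:,::-1])
E
```

```text
t 14.15 pos [ 0.6432 -0.2421  0.0671] yaw x 105.0 tilt [-4.e-04  3.e-04 -1.e+00] F [-0.1 -0.  -1.1] w 0.0232 q [-0.36  0.67  0.25  1.15  0.    0.95]
[-0.04375293 -0.20415834]
t 14.15 pos [ 0.6432 -0.2421  0.0671] yaw x 105.0 tilt [-4.e-04  3.e-04 -1.e+00] F [-0.1 -0.  -1.1] w 0.0232 q [-0.36  0.67  0.25  1.15  0.    0.95]
shift units (present axes) [2.17 0.08 0.01] turn units [-0.   -0.    0.03] shift units in target axes [2.17 0.07 0.01]
```

View pics/t5.png

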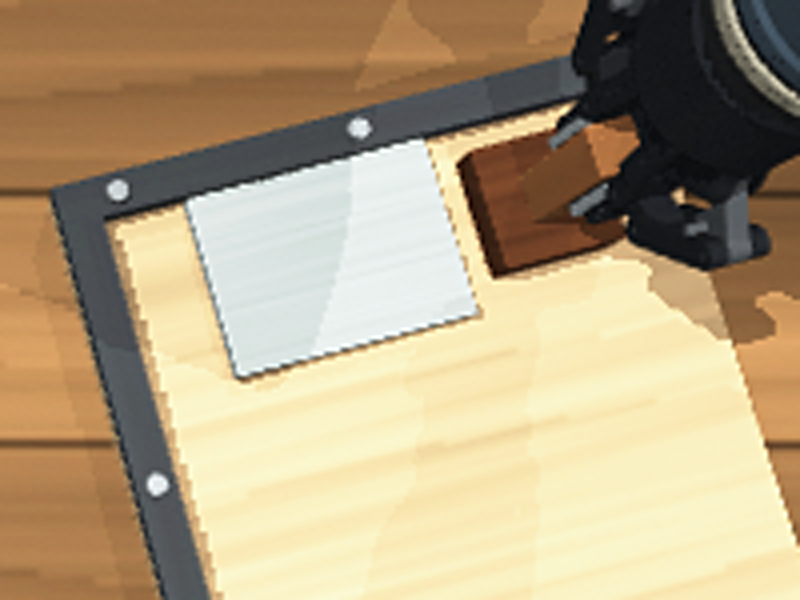

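View pics/w5.png

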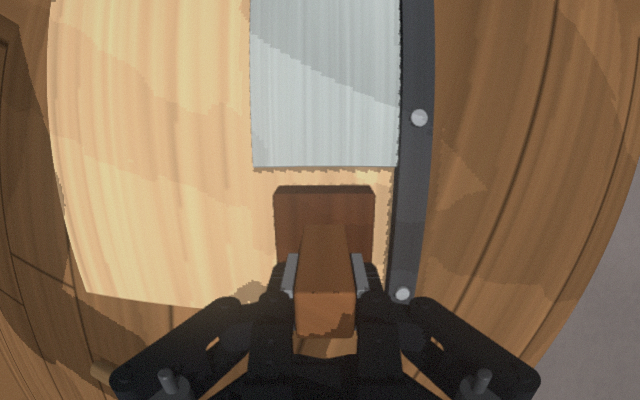

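The blank sits flush to the far fence and the block stands square behind its right-hand side, at (325,230) in the wrist view. Now I'll push it toward the left fence.

Emit:
{"method": "play_rows", "body": {
  "targets": "0.15 0 0 0 0 0;0.2 0 0 0 0 0;0.2 0 0 0 0 0;0.2 0 0 0 0 0;0.2 0 0 0 0 0;0.2 0 0 0 0 0;0.2 0 0 0 0 0;0.2 0 0 0 0 0;0.2 0 0 0 0 0;0.15 0 0 0 0 0;0.1 0 0 0 0 0;0.06 0 0 0 0 0;0.06 0 0 0 0 0;0 0 0 0 0 0"
}}

```text
t: 15.65
position: [0.6296, -0.1913, 0.0673]
ee_rot: [0.609, 0.793, 0.0, -0.0]
wrist_force: [0.6, -1.1, -1.7]
gripper_width: 0.0232
```

```bash
python3 - <<'E'
from h import *
s,R=st(); print(wb(s["position"]))
p,d=snapshot("top"); cv2.imwrite("pics/t6.png",cv2.resize(p[95:245,335:535,::-1],None,fx=4,fy=4,interpolation=cv2.INTER_CUBIC))
E
```

```text
t 15.65 pos [ 0.6296 -0.1913  0.0673] yaw x 104.97 tilt [ 0.e+00  3.e-04 -1.e+00] F [ 0.6 -1.1 -1.7] w 0.0232 q [-0.3   0.61  0.14  1.1   0.    1.01]
[-0.04386738 -0.1516251 ]
```

View pics/t6.png

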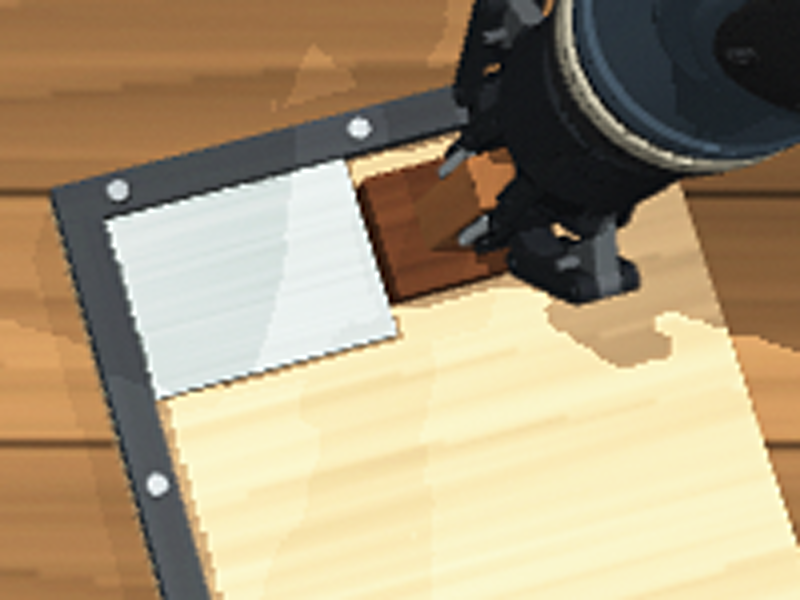

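Emit:
{"method": "play_rows", "body": {
  "targets": "0.04 0 0 0 0 0;0.03 0 0 0 0 0;0 0 0 0 0 0"
}}

```text
t: 16.0
position: [0.6291, -0.1899, 0.0673]
ee_rot: [0.609, 0.793, -0.0, 0.0]
wrist_force: [0.4, -2.6, -2.9]
gripper_width: 0.0234
```

```bash
python3 - <<'E'
from h import *
s,R=st(); print(wb(s["position"]))
E
```

```text
t 16.0 pos [ 0.6291 -0.1899  0.0673] yaw x 104.95 tilt [-0.e+00 -2.e-04 -1.e+00] F [ 0.4 -2.6 -2.9] w 0.0234 q [-0.29  0.61  0.13  1.1  -0.    1.02]
[-0.04398393 -0.15016717]
```

Contact is felt at about 2.6 N. I'll back off, lift and look.

Emit:
{"method": "play_rows", "body": {
  "targets": "-0.3 0 0 0 0 0;-0.6 0 0 0 0 0;-0.4 0 -0.3 0 0 0;0 0 -0.6 0 0 0;0 0 -0.8 0 0 0;0 0 -0.8 0 0 0;0 -0.5 -0.3 0 0 0;0 -0.9 0 0 0 0;0 -0.9 0 0 0 0;0 -0.9 0 0 0 0;0 -0.9 0 0 0 0;0 -0.9 0 0 0 0;0 -0.7 0 0 0 0;0 -0.3 0 0 0 0;0 0 0 0 0 0"
}}

```text
t: 17.5
position: [0.4917, -0.2606, 0.1373]
ee_rot: [0.61, 0.793, -0.0, -0.0]
wrist_force: [0.0, -0.4, -2.2]
gripper_width: 0.023
```

```bash
python3 - <<'E'
from h import *
s,R=st(); print(wb(s["position"]))
go((.4564,.1925,.135),95.5)
p,d=snapshot("top"); cv2.imwrite("pics/t7.png",cv2.resize(p[95:245,335:535,::-1],None,fx=4,fy=4,interpolation=cv2.INTER_CUBIC))
E
```

```text
t 17.5 pos [ 0.4917 -0.2606  0.1373] yaw x 104.89 tilt [-2.e-04  1.e-04 -1.e+00] F [ 0.  -0.4 -2.2] w 0.023 q [-0.49  0.36 -0.07  1.14  0.    0.82]
[-0.19490204 -0.18336435]
t 17.5 pos [ 0.4917 -0.2606  0.1373] yaw x 104.89 tilt [-2.e-04  1.e-04 -1.e+00] F [ 0.  -0.4 -2.2] w 0.023 q [-0.49  0.36 -0.07  1.14  0.    0.82]
shift units (present axes) [17.88  3.29  0.09] turn units [-0.   -0.    1.56] shift units in target axes [18.17  0.33  0.09]
```

View pics/t7.png

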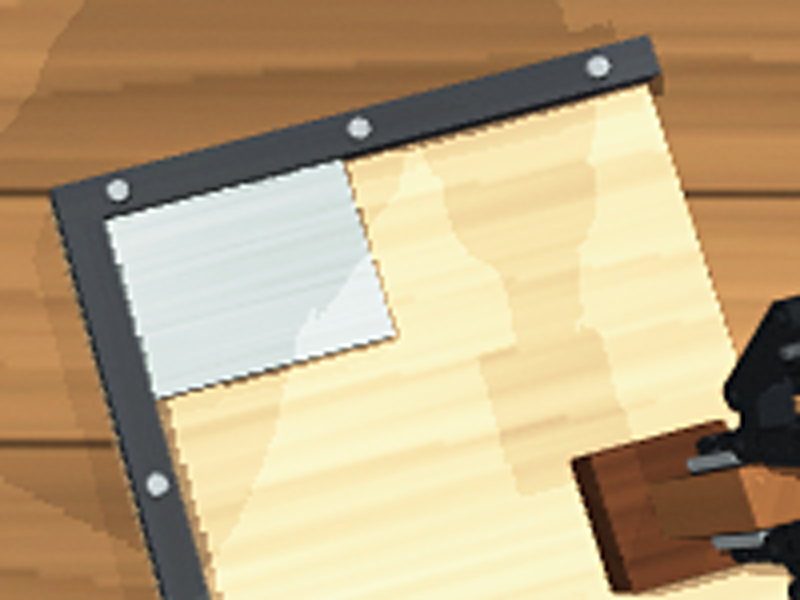

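The blank at (250,280) is flush with both fences. Next I'll carry the block to its old free spot on the bench.

Emit:
{"method": "play_rows", "body": {
  "targets": "0 0 0 0 0 0.8;0 0 0 0 0 0.76;0.5 0 0 0 0 0;0.8 0 0 0 0 0;1 0 0 0 0 0;1 0 0 0 0 0;1 0 0 0 0 0;1 0 0 0 0 0;1 0 0 0 0 0;1 0 0 0 0 0;1 0 0 0 0 0;1 0 0 0 0 0;1 0 0 0 0 0;1 0 0 0 0 0;1 0 0 0 0 0;1 0 0 0 0 0;1 0 0 0 0 0;1 0 0 0 0 0;1 0 0 0 0 0;0.8 0.3 0 0 0 0"
}}

```text
t: 19.55
position: [0.4574, 0.1684, 0.1373]
ee_rot: [0.67, 0.742, 0.0, -0.0]
wrist_force: [0.5, -0.2, -1.2]
gripper_width: 0.0233
```

Emit:
{"method": "play_rows", "body": {
  "targets": "0.6 0 0 0 0 0;0.4 0 0 0 0 0;0 0 0 0 0 0;0 0 0 0 0 0"
}}

```text
t: 19.95
position: [0.4557, 0.1908, 0.1373]
ee_rot: [0.672, 0.741, -0.0, 0.0]
wrist_force: [-0.6, -0.9, -1.7]
gripper_width: 0.0237
```

```bash
python3 - <<'E'
from h import *
go((.4564,.1925,.0495),95.5)
p,d=snapshot("wrist"); cv2.imwrite("pics/w8.png",p[:,:,::-1])
E
```

```text
t 19.95 pos [0.4557 0.1908 0.1373] yaw x 95.63 tilt [-2.e-04 -3.e-04 -1.e+00] F [-0.6 -0.9 -1.7] w 0.0237 q [ 0.4   0.24 -0.24  1.09 -0.    1.87]
shift units (present axes) [0.07 0.03 3.51] turn units [-0.    0.    0.02] shift units in target axes [0.07 0.03 3.51]
```

View pics/w8.png

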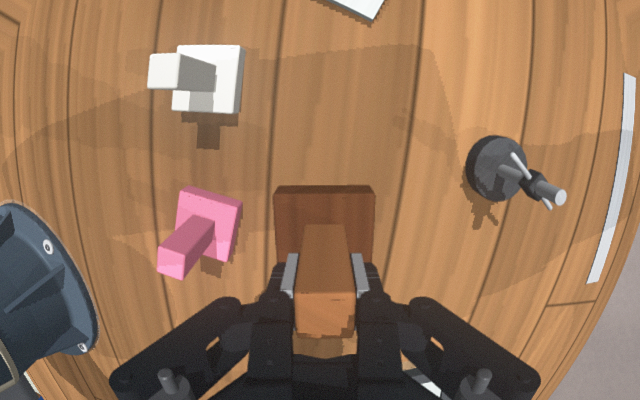

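The block at (325,235) hangs over free bench, with the pink block at (208,225) and the gauge at (497,170) well clear. I'll lower it and feel for contact.

Emit:
{"method": "play_rows", "body": {
  "targets": "0 0 0.5 0 0 0;0 0 0.7 0 0 0;0 0 0.7 0 0 0;0 0 0.6 0 0 0;0 0 0.4 0 0 0;0 0 0.3 0 0 0;0 0 0.15 0 0 0;0 0 0.05 0 0 0;0 0 0.04 0 0 0;0 0 0 0 0 0"
}}

```text
t: 21.0
position: [0.4561, 0.1912, 0.0516]
ee_rot: [0.672, 0.741, 0.0, 0.0]
wrist_force: [-0.6, -0.5, -1.9]
gripper_width: 0.0234
```

```bash
python3 - <<'E'
from h import *
st()
E
```

```text
t 21.0 pos [0.4561 0.1912 0.0516] yaw x 95.6 tilt [ 5.e-04  2.e-04 -1.e+00] F [-0.6 -0.5 -1.9] w 0.0234 q [ 0.4   0.31 -0.38  0.88 -0.    1.87]
```

Emit:
{"method": "play_rows", "body": {
  "targets": "0 0 0.04 0 0 0;0 0 0.04 0 0 0;0 0 0 0 0 0;0 0 0 0 0 0"
}}

```text
t: 21.4
position: [0.4559, 0.1911, 0.0493]
ee_rot: [0.672, 0.741, -0.0, 0.0]
wrist_force: [-0.1, 0.8, -2.7]
gripper_width: 0.0234
```

```bash
python3 - <<'E'
from h import *
st()
E
```

```text
t 21.4 pos [0.4559 0.1911 0.0493] yaw x 95.6 tilt [-0. -0. -1.] F [-0.1  0.8 -2.7] w 0.0234 q [ 0.4   0.31 -0.38  0.87 -0.    1.87]
```

Emit:
{"method": "play_rows", "body": {
  "targets": "0 0 0.03 0 0 0;0 0 0.02 0 0 0;0 0 0 0 0 0"
}}

```text
t: 21.7
position: [0.456, 0.1911, 0.0488]
ee_rot: [0.672, 0.741, 0.0, 0.0]
wrist_force: [-6.2, -3.5, 16.1]
gripper_width: 0.0231
```

```bash
python3 - <<'E'
from h import *
st()
E
```

```text
t 21.7 pos [0.456  0.1911 0.0488] yaw x 95.6 tilt [ 4.e-04  1.e-04 -1.e+00] F [-6.2 -3.5 16.1] w 0.0231 q [ 0.4   0.31 -0.38  0.87 -0.    1.87]
```

It's seated on the bench at about 16 N. I'll relieve that slightly and open.

Emit:
{"method": "play_rows", "body": {
  "targets": "0 0 -0.02 0 0 0;0 0 0 0 0 0;0 0 0 0 0 0"
}}

```text
t: 22.0
position: [0.456, 0.1911, 0.0489]
ee_rot: [0.672, 0.741, 0.0, 0.0]
wrist_force: [-3.4, -1.7, 7.6]
gripper_width: 0.0234
```

Emit:
{"method": "play_rows", "body": {
  "targets": "0 0 0 0 0 0;0 0 0 0 0 0;0 0 0 0 0 0;0 0 0 0 0 0;0 0 0 0 0 0;0 0 0 0 0 0;0 0 0 0 0 0;0 0 0 0 0 0;0 0 0 0 0 0;0 0 0 0 0 0",
  "fingers": 0
}}

```text
t: 23.0
position: [0.4559, 0.1911, 0.0486]
ee_rot: [0.672, 0.741, -0.0, -0.0]
wrist_force: [-0.5, -0.3, -0.6]
gripper_width: 0.0854
```

Emit:
{"method": "play_rows", "body": {
  "targets": "0 0 -0.2 0 0 0;0 0 -0.5 0 0 0;0 0 -0.7 0 0 0;0 0 -0.8 0 0 0;0 0 -0.8 0 0 0;0 0 -0.8 0 0 0;0 0 -0.8 0 0 0;0 0 -0.8 0 0 0;0 0 -0.8 0 0 0;0 0 -0.8 0 0 0;-0.8 0 0 0 0 0;-0.8 -0.8 0 0 0 0;-0.8 -0.8 0 0 0 0;-0.8 -0.8 0 0 0 0;-0.8 -0.5 0 0 0 0;-0.8 -0.5 0 0 0 0;-0.8 0 0 0 0 0;-0.8 0 0 0 0 0;-0.8 0 0 0 0 0;0 0 0 0 0 0"
}}

```text
t: 25.0
position: [0.389, 0.0021, 0.224]
ee_rot: [0.672, 0.74, 0.0, 0.0]
wrist_force: [0.1, 0.5, 0.5]
gripper_width: 0.0853
```

```bash
python3 - <<'E'
from h import *
st()
for n in ["scene","top"]:
    p,d=snapshot(n); cv2.imwrite(f"pics/{n}9.png",p[:,:,::-1])
E
```

```text
t 25.0 pos [0.389  0.0021 0.224 ] yaw x 95.48 tilt [ 5.e-04 -4.e-04 -1.e+00] F [0.1 0.5 0.5] w 0.0853 q [ 0.01 -0.01 -0.31  1.28 -0.    1.48]
```

View pics/top9.png

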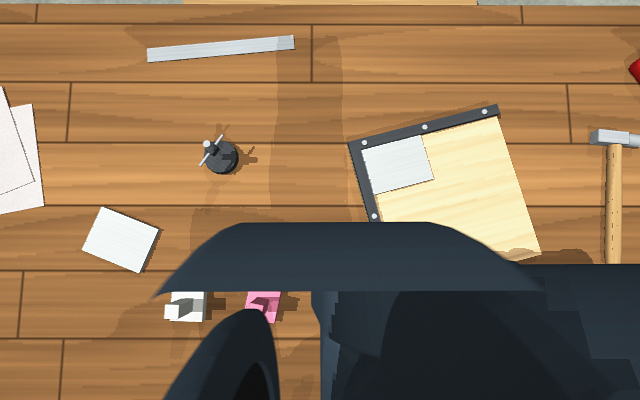

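View pics/scene9.png

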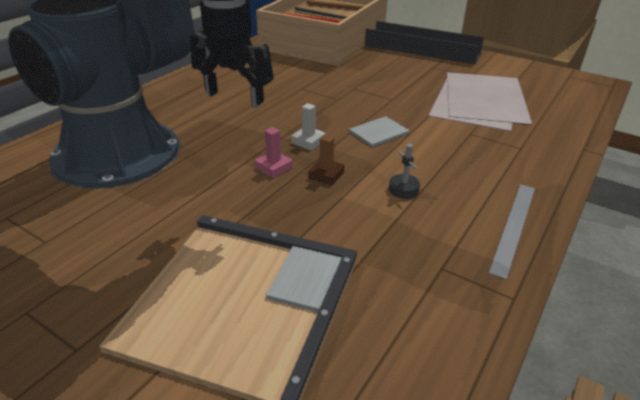

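The scene view shows the block upright on the bench at (326,160), the gauge unmoved at (405,170) and the blank in the corner at (305,278). I'll check the blank's gaps numerically, then hand in.

```bash
python3 - <<'E'
from h import *
c=camera_model("top")
for u,v in [(107,219),(345,161),(397,337),(158,397)]:
    print((1000*wb(ray(c,((u+.5)/4-.5+335,(v+.5)/4-.5+95),.025))).round(1))
a=cv2.imread("pics/top0.png").astype(int); b=cv2.imread("pics/top9.png").astype(int)
print("gauge diff",np.abs(a-b)[130:180,190:250].mean())
s,_=st(); hand_in()
E
```

```text
[ 0.7 -1.2]
[  -0.8 -119.8]
[ -89.6 -119.3]
[-88.4  -1.5]
gauge diff 0.9383333333333334
t 25.1 pos [0.3889 0.0036 0.2238] yaw x 95.53 tilt [ 3.e-04  2.e-04 -1.e+00] F [-0.5  0.7  0.3] w 0.0858 q [ 0.01 -0.01 -0.31  1.28  0.    1.48]
the job is handed in; nothing more can be done
```

The blank is in the corner against both fences, and I handed the job in at about 25 s of the 54 s allowed. I took the brown wooden push block by its handle and pushed the blank with the foot, first to the far fence, then to the left one. The block then went back upright on the bench at its old spot, off the board.

**Blank:** measured in the top view after the last push, its edges lie within about 1.5 mm of both fences, which is about the calibration error. At the left fence I felt contact at about 2.6 N. At the far fence there was no clear force rise, so that gap rests on the pictures.

**Push block:** it stood upright in the last scene view. The arm hid it in the last top view, so I did not re-measure its exact position.

**Gauge:** it looks unmoved, with almost no difference between the first and last top views.

**Robot:** the gripper was clear of everything at the end, and no check failed. The highest wrist force I read was about 16 N, when I set the block down.

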